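Clamp a specimen holder with the cam lever and keep it clamped

TASK

Lift the blue specimen holder off the hook it hangs on and set it upright, without dropping it, on the floor of the cam clamp's nest, between the steel cam and the rubber pad, and let go of it. Then take the lever by its red knob and turn it to the cam's highest point, where the lever lies right over the yellow line on the clamp's base and the holder is pressed hardest into the pad, and finish while still holding the knob there: the lever springs back if let go. Leave the small things lying around alone.

Things in the scene. Friction and masses are not known exactly. Their poses are not given: they have to be found in the camera images.
- holder_center (a point): Blue upright specimen holder bar, 20 (x) x 34 (y) x 95 (z) mm, about 0.15 kg. This point is its centre, 47.5 mm above its underside; z up. A slot 14 mm wide runs through it along x, 58 to 84 mm above its underside; the hook sits in the slot and carries its upper edge. Grip it across y, about 80 mm above the underside. No reading while gripped.
- holder: The same holder; origin at the centre of its underside, same axes.
- hook_seat (a point): Fixed stand's level hook: mid top edge where the holder hangs, 114 mm above the bench. The hook (7 mm wide, 6 high) points to -x; its upturned tip, 14 to 19 mm out, rises 6 mm above this point. To unhook: raise the holder 7 to 19 mm (best 13), draw it 35 mm or more to -x, then up. The post (12 mm thick, 4 mm higher than this point) stands 42 mm behind, at +x.
- clamp_nest (a point): Fixed grey cam clamp (base 160 x 100 x 12 mm): middle of its nest floor, 12 mm above the bench; z up, x from cam to pad. With the lever at rest the nest is 28 mm along x (steel cam at -x, 14 to 40 mm above the bench; pad at +x) and 42 mm along y (cheeks 30 mm above the bench). The holder stands in it upright, its x along the nest's x, either way round.
- clamp_pad: Black rubber anvil pad, 7 x 30 x 30 mm, sprung, in front of a steel block 55 mm above the bench. Origin at the middle of its face, 14 mm at +x of the nest point and 31 mm above the bench. The cam (12 mm lift) pushes the seated holder against it; at the peak it is pressed in 4 mm with about 8 N.
- clamp_pivot (a point): Vertical axis of the cam and its lever, 52 mm above the bench, 38 mm at -x of the nest point; axes as the nest's. The lever arm (16 mm wide, 48 to 56 mm above the bench) swings level about it.
- cam_lever (a joint): Lever angle, rad. 0: rest, lever points to -y of the clamp_pivot frame. Grows clockwise seen from above; at 1.571 the lever points to -x, over the yellow line on the base: the cam's highest point. Past it the cam backs off; end stop 2.2. A spring turns it back to 0: turning takes 2 to 8 N at the knob.
- knob_center (a point): Red round upright knob, 18 mm diameter, 56 to 98 mm above the bench, fixed on the lever 75 mm from the pivot. This point is on its axis, 80 mm above the bench, to grip at. The knob does not spin on the lever, so turn the hand with the lever or let the knob slip in the fingers.
- specimen_puck: Bystander: round black resin-mounted specimen, 30 mm wide, 17 mm high, loose on the bench. Origin at the centre of its underside.
- loupe: Bystander: black eyepiece loupe, 40 mm wide, 34 mm high, loose on the bench. Origin at the centre of its underside.
- ref_block: Bystander: round steel reference block, 50 mm wide, 15 mm high, loose on the bench. Origin at the centre of its underside.
Mind the look-alikes: they are no part of the job. What is meant by the holder is not turquoise, and is the smaller of those in its own colour.

How it is judged:
By the outcome, as a careful person would: the job done as asked, in the order asked, and still so for the second after the job is handed in, while the arm keeps its last pose, push and grip.
It also fails if it takes over 58 s, if anything falls off the work surface, if the arm or the gripper's body presses on something with over 40 N, if the wrist force passes 120 N, or if a joint passes its speed limit or range.

ROBOT

A 7-joint arm with a two-finger parallel gripper is mounted at the origin on a cart in front of the work surface, level with it; the furniture and walls round the work are solid. World frame = base frame: x ahead of the robot, y to its left, z up, the work surface at z = 0. Lengths are in m, angles in rad, forces in N, time in s.
With the tool pointing down it reaches from about 0.425 to 0.925 m from the base axis. Payload 6.8 kg.
Tool frame: the origin (TCP) lies midway between the tips of the shut fingers; the grasp point (between the pads) lies bot.grip_point_offset behind it (bot.grip_point_offset is the distance from the TCP to the grasp point, in m); z points along the fingers, y is the line along which they close (so a half turn about z gives the same grasp; the last joint's range is limited). The gripper opens to 85 mm and grips with 20 to 120 N. Pads are 22 mm wide; open, the fingers measure 114 mm over their backs; the gripper's body (76 mm by 85 mm) begins 54 mm behind the grasp point. The pads swing forward as they close: fully open they stand 13 mm farther back than shut.
Start: joints at [-1.36, 0.477, 0.022, 1.555, -0.011, 1.109, -0.083], TCP at [0.212, 0.641, 0.231] pointing down, gripper open.
Joint ranges: [-2.96, 2.96], [-0.34, 2.1], [-1.41, 1.46], [0.24, 2.44], [-1.37, 4.51], [0.17, 1.92], [-2.96, 2.96]. Speed limits (rad/s): [2.39, 2.39, 3.14, 3.14, 3.14, 3.14, 3.14].

INTERFACE

Orientations are given as a unit quaternion [w, x, y, z].
In Python, from station import get_obs, cams, job, bot gives the robot as it stands.
- The arm moves only by the tool arm_command, never from a script. Its argument "rows" is a list that holds one entry, the list of rows, each a list of 5 numbers: the finger opening in mm, from 0 to 85.4, then the shift along the world's x, y, z in units of 60 mm (1.0 is 60 mm), then the turn about the world's z in units of 0.08 rad (1.0 is 0.08 rad). In form: [[[grip, x, y, z, turn], ...]]. A call has exactly 10 rows; each row shifts and turns the commanded pose from where the row before left it; what a row does not reach is not made up. A row lasts 1/8 s, in which the tool goes at most 62.5 mm and 10.7 degrees, less where a joint would pass 70% of its speed; a pose out of reach is approached as far as the arm can. A call with a number of a shift or a turn outside -1 to 1 is refused whole. A call with a gripper value outside its range is refused whole. The fingers move at their own pace and stop on an object; "newtons" is the grip in N (left out, the last holds). Time passes only in rows, so rows that do not move let the fingers close, or fill a call up. It gives the time, the measured TCP pose, the force, the opening and the grip force at its end, in the units of the state.
- get_obs(): the state, without advancing time (a new reading comes with each control period).
- cams.read_camera(name): name is "side" or "top"; returns the picture (420x560x3 uint8, red, green, blue); there is no depth.
- cams.camera_params(name): a dict with "K" (3x3 intrinsics, pixels), "k1" (the pictures are not rectified: a ray, as slopes to the right and down, at radius r is drawn at 1 + k1 r^2 times it, then the intrinsics apply), "extrinsics" (4x4, takes a point from camera to world coordinates). Camera axes: x right, y down, z forward; pixel columns grow to the right and rows downward; lengths in m; the calibration is good to about 2 mm. A picture is of the moment at which its call begins. camera_params takes no time and is no camera call.
- job.hand_in(): hands the job in; it is judged then, once.
The state is a dict: "t": time; "q": joint angles; "joint_vel": joint speeds; "joint_torque": joint torques, N m; "eef_pos": TCP position; "tool_rot": TCP orientation; "contact_force": force on the tool from outside, world axes, zero at the start; "torque": the same for the moment, N m; "gripper_width": opening from 0.0 (shut) to 1.0 (fully open); "grasp_force": force on a finger pad.
Only numpy, scipy, OpenCV 4.12 (cv2) and the standard library are available. Lean on these libraries where they do the work, as an engineer would, in place of code of your own. Each camera call takes 0.05 s, during which the arm holds its last target. There are 200 camera calls.

## Working session

There is one attempt and no reset: what is moved stays moved. The work goes in short steps, Python scripts to look and compute and a tool call to move; the robot and the scene stay as the last step left them, time stands still between calls to the robot, and variables do not carry over. Pictures are saved under pics/ and viewed, at most 10 in all, crops included, and the job is handed in when it is done.

Besides the shell and the picture viewer there is one more tool, called after "Emit:" by a JSON object that holds its "method" and its "body", one argument or row to a line. arm_command: Moves the arm, as the interface text tells. Its arguments: {"type":"object","properties":{"rows":{"type":"array"},"newtons":{"type":"number"}},"required":["rows"]}

```bash
mkdir -p pics; cat > h.py <<'E'
import numpy as np, cv2
from station import get_obs, cams, job, bot
def snap(n,f):
    im=cams.read_camera(n); cv2.imwrite('pics/'+f,im[:,:,::-1]); return im
def ray(n,u,v):
    p=cams.camera_params(n);K=np.array(p['K']);E=np.array(p['extrinsics'])
    d=np.array([p['k1'],0,0,0,0.][:1]+[0,0,0],float)
    s=cv2.undistortPointsIter(np.array([[[u,v]]],float),K,d,None,None,(3,100,1e-10))[0,0]
    return E[:3,3],E[:3,:3]@np.array([s[0],s[1],1])
def onz(n,u,v,z):
    o,d=ray(n,u,v); return o+d*(z-o[2])/d[2]
def proj(n,P):
    p=cams.camera_params(n);K=np.array(p['K']);E=np.array(p['extrinsics'])
    c=E[:3,:3].T@(np.array(P)-E[:3,3]);s=c[:2]/c[2];s=s*(1+p['k1']*(s@s))
    return K[:2,:2]@s+K[:2,2]
def tri(a,b):
    (o1,d1),(o2,d2)=ray(*a),ray(*b)
    t=np.linalg.lstsq(np.c_[d1,-d2],o2-o1,rcond=None)[0]
    p,q=o1+t[0]*d1,o2+t[1]*d2
    return (p+q)/2,np.linalg.norm(p-q)
E
python3 - <<'E'
from h import *
np.set_printoptions(precision=4,suppress=True)
for n in('side','top'):
    snap(n,n+'0.png');p=cams.camera_params(n);print(n,p['K'],p['k1'],p['extrinsics'])
o=get_obs();print(o,bot.grip_point_offset)
E
```

```text
side [[398.1088   0.     276.7658]
 [  0.     398.1088 207.3364]
 [  0.       0.       1.    ]] -0.014294273078035507 [[ 0.9998  0.0138 -0.0173  0.6099]
 [ 0.0221 -0.6605  0.7505 -0.7148]
 [-0.0011 -0.7507 -0.6606  0.6679]
 [ 0.      0.      0.      1.    ]]
top [[493.2501   0.     290.9366]
 [  0.     493.2501 207.0271]
 [  0.       0.       1.    ]] -0.10304999780060584 [[ 0.0236 -0.9964  0.0812  0.495 ]
 [-0.9997 -0.0245 -0.01   -0.0587]
 [ 0.0119 -0.0809 -0.9966  0.9945]
 [ 0.      0.      0.      1.    ]]
{'t': 0.1, 'q': array([-1.3601,  0.4777,  0.0223,  1.5563, -0.0115,  1.1093, -0.0831]), 'joint_vel': array([ 0.0008, -0.0017,  0.0002, -0.0035,  0.0012,  0.0005,  0.0001]), 'joint_torque': array([  0.004 , -59.7761,   1.6134, -28.1957,   0.0128,   0.0051,
         0.    ]), 'eef_pos': array([0.2114, 0.6405, 0.2304]), 'tool_rot': array([-0.0001,  0.1587,  0.9873, -0.0008]), 'contact_force': array([ 0.1624,  0.1331, -0.2439]), 'torque': array([0.0166, 0.0249, 0.0059]), 'grasp_force': 0.0, 'gripper_width': 1.0029744019865787} 0.0187
```

View pics/side0.png

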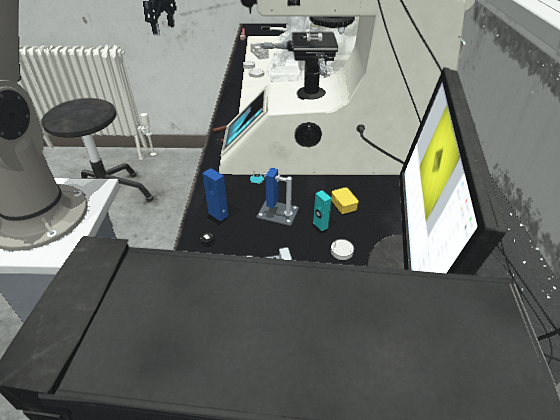

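View pics/top0.png

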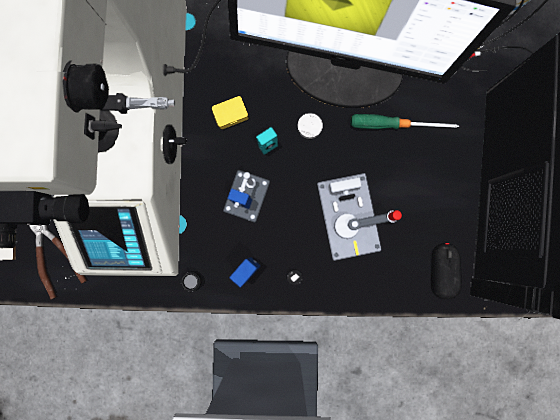

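Side: blue holder on the hook at (271,188), larger blue bar at (215,195), turquoise look-alike at (322,210); the clamp is mostly hidden behind a dark box (a white bit at (285,254)). Top: hung holder at (240,197), clamp base around (350,217), pivot near (348,225), red knob at (397,215), yellow line at (355,247). Enlarging these.

```bash
python3 - <<'E'
from h import *
im=cv2.imread('pics/top0.png');cv2.imwrite('pics/c1.png',cv2.resize(im[160:270,215:415],None,fx=4,fy=4,interpolation=cv2.INTER_CUBIC))
im=cv2.imread('pics/side0.png');cv2.imwrite('pics/c2.png',cv2.resize(im[160:265,195:335],None,fx=5,fy=5,interpolation=cv2.INTER_CUBIC))
E
```

```text
(no output)
```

View pics/c1.png

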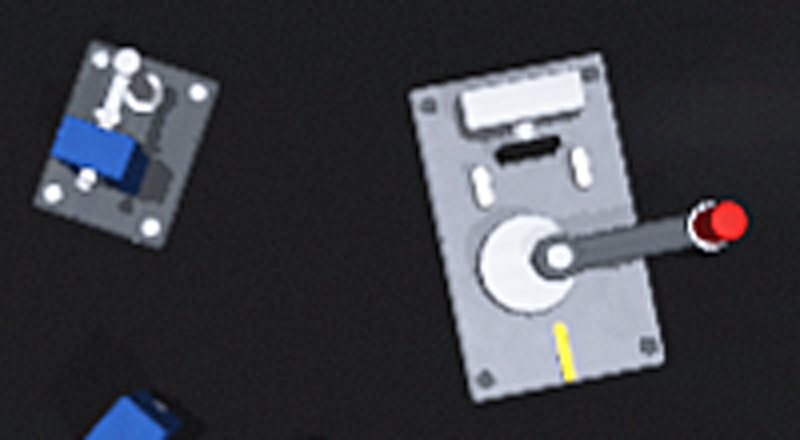

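View pics/c2.png

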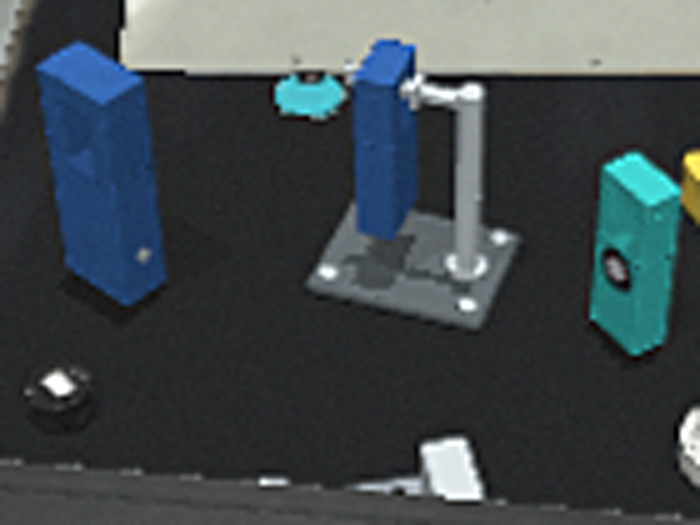

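Top crop: clamp base corners at about (410,92),(602,54),(664,362),(474,402), pivot cap (560,257), knob top (729,220), yellow line (560,325)-(570,380), cheeks (483,187),(582,167), pad (528,150). Holder hangs with hook tip at (87,178), post at (127,62). The side crop shows the holder's top face at about (385,60) and the post top at (470,92).

```bash
python3 - <<'E'
from h import *
np.set_printoptions(precision=4,suppress=True)
c1=lambda x,y:(215+(x+.5)/4-.5,160+(y+.5)/4-.5)
c2=lambda x,y:(195+(x+.5)/5-.5,160+(y+.5)/5-.5)
T=lambda x,y,z:onz('top',*c1(x,y),z)[:2]
B=np.array([T(*c,.012) for c in((410,92),(602,54),(664,362),(474,402))],np.float32)
print('base',B,B.mean(0),cv2.minAreaRect(B))
xd=(B[0]+B[1]-B[2]-B[3]);print('xyaw',np.degrees(np.arctan2(xd[1],xd[0])), np.degrees(np.arctan2(*(B[0]+B[3]-B[1]-B[2])[::-1]))-90)
for n,x,y,z in(('knob',729,220,.098),('pivcap',560,257,.056),('pivcap60',560,257,.062),('yel1',560,325,.012),('yel2',570,380,.012),('padtop',528,150,.046),('chk1',483,187,.03),('chk2',582,167,.03)):print(n,T(x,y,z))
def blobs(n,lo,hi,z):
    im=cv2.imread(f'pics/{n}0.png');h=cv2.cvtColor(im,cv2.COLOR_BGR2HSV)
    m=cv2.inRange(h,lo,hi);k,l,s,c=cv2.connectedComponentsWithStats(m)
    for i in range(1,k):
        if s[i,4]>25:
            pts=np.array([onz(n,*map(float,p),z)[:2] for p in np.argwhere(l==i)[:,::-1]],np.float32)
            if abs(c[i][0]-(242 if n=='top' else 272))<20: print(n,c[i],s[i],pts.mean(0),cv2.minAreaRect(pts))
im=cv2.cvtColor(cv2.imread('pics/top0.png'),cv2.COLOR_BGR2HSV);print(im[192:206:2,230:252:2,2]);print(im[192:206:2,230:252:2,0])
for v in(120,140,160): blobs('top',(105,120,v),(125,255,255),.125)
print('post',tri(('top',*c1(127,62)),('side',*c2(471,92))))
for a in((385,42),(415,46),(402,72),(357,68)):print('side top corner',onz('side',*c2(*a),.125))
for a in((60,148),(75,117),(140,135),(130,175)):print('top corner',T(*a,.125))
E
```

```text
base [[ 0.6256 -0.1199]
 [ 0.6474 -0.2167]
 [ 0.4932 -0.2496]
 [ 0.4713 -0.1548]] [ 0.5594 -0.1853] ((0.5593763589859009, -0.1857386976480484), (0.15814010798931122, 0.09914986789226532), 12.740307807922363)
xyaw 12.403141 12.857727
knob [ 0.5589 -0.2623]
pivcap [ 0.5422 -0.1905]
pivcap60 [ 0.5419 -0.1896]
yel1 [ 0.5105 -0.1971]
yel2 [ 0.4832 -0.2026]
padtop [ 0.5942 -0.1756]
chk1 [ 0.5771 -0.1556]
chk2 [ 0.5881 -0.2044]
[[201 196 199 201 201 181 199 100 103 124 124]
 [206 197 198 200 200 198 198 203 202 132 131]
 [205 197 198 201 200 200 198 197 203 135  70]
 [214 206 202 203 205 201 200 199 213  54  65]
 [ 66 138 187 206 204 203 203 203 170  61  63]
 [127  91  52 218 197 203 211 209 111  71  65]
 [121 125 169 243 239  81  92 168  56  72  71]]
[[109 109 109 109 109 109 111 111  60 107 109]
 [109 109 109 110 110 109 109 109 109 113 108]
 [109 109 110 109 109 109 109 109 109 110 112]
 [109 109 109 110 109 109 109 110 109 111 110]
 [112 110 109 109 109 109 110 109 109 110 109]
 [107 108 111 116 111 109 109 109 110 109 109]
 [105 109 113 111 111 112 111 110 110 111 110]]
top [237.8404 1
[... 644 characters left out ...]
 50.87028884887695)
top [237.7487 196.2   ] [228 189  20  16 195] [0.5828 0.0273] ((0.5830411911010742, 0.027369944378733635), (0.032892610877752304, 0.019121363759040833), 71.41939544677734)
top [242.6975 272.6078] [230 259  26  28 357] [0.4485 0.0144] ((0.4485352635383606, 0.014552781358361244), (0.02510826103389263, 0.04367266967892647), 50.813114166259766)
post (array([0.6214, 0.0138, 0.1166]), np.float64(0.0013057100360841113))
side top corner [0.5806 0.0402 0.125 ]
side top corner [0.5946 0.0373 0.125 ]
side top corner [0.5891 0.017  0.125 ]
side top corner [0.5685 0.0196 0.125 ]
top corner [0.5817 0.0417]
top corner [0.5957 0.0355]
top corner [0.5884 0.0064]
top corner [0.5705 0.0103]
```

Holder: (0.583, 0.027), yaw −17°, underside at 30 mm. Clamp: yaw 12.6°, pivot (0.542,−0.189), nest (0.580,−0.181). The tool's closing axis is already within about 1° of the holder's y. I'll swing round through the aisle, clear of the microscope.

Emit:
{"method": "arm_command", "body": {
  "rows": [
    [[85,-0.05,-0.8,0.1,0],[85,-0.05,-0.8,0.1,0],[85,-0.05,-0.8,0.1,0],[85,-0.05,-0.8,0,0],[85,0.54,-0.62,0,0],[85,0.54,-0.62,0,0],[85,0.54,-0.62,0,0],[85,0.54,-0.62,0,0],[85,0.38,-0.75,0,0],[85,0.38,-0.75,0,0]]
  ],
  "newtons": 40
}}

```text
t: 1.35
eef_pos: [0.3752, 0.2085, 0.2492]
tool_rot: [-0.0, 0.159, 0.987, -0.0]
contact_force: [0.3, 0.5, 0.2]
gripper_width: 0.995
grasp_force: 0.0
```

Emit:
{"method": "arm_command", "body": {
  "rows": [
    [[85,0.38,-0.75,0,0],[85,0.37,-0.75,0,0],[85,0.44,-0.49,0,0],[85,0.44,-0.49,0,0.26],[85,0.44,-0.49,0,0],[85,0.46,-0.02,0,0],[85,0.46,-0.02,0,0],[85,0.47,-0.02,0,0],[85,0,0,-0.5,0],[85,0,0,-0.5,0]]
  ]
}}

```text
t: 2.6
eef_pos: [0.5825, 0.0284, 0.1882]
tool_rot: [-0.0, 0.148, 0.989, -0.0]
contact_force: [-0.8, 0.9, -0.6]
gripper_width: 0.993
grasp_force: 0.0
```

```bash
python3 - <<'E'
from h import *
o=get_obs();print(o['eef_pos'],o['tool_rot'],o['q'])
t=snap('top','t1.png');s=snap('side','s1.png')
a=cv2.resize(s[90:260,170:370],None,fx=4,fy=3.5,interpolation=cv2.INTER_CUBIC)[:600];cv2.imwrite('pics/s1c.png',a[:,:,::-1])
E
```

```text
[0.58251101 0.02840831 0.18824728] [-1.98514714e-05  1.48446077e-01  9.88920500e-01 -8.49894976e-05] [-0.53360104  0.40082062  0.48877783  1.85012364 -0.22765184  0.94598099
  1.32925693]
```

View pics/s1c.png

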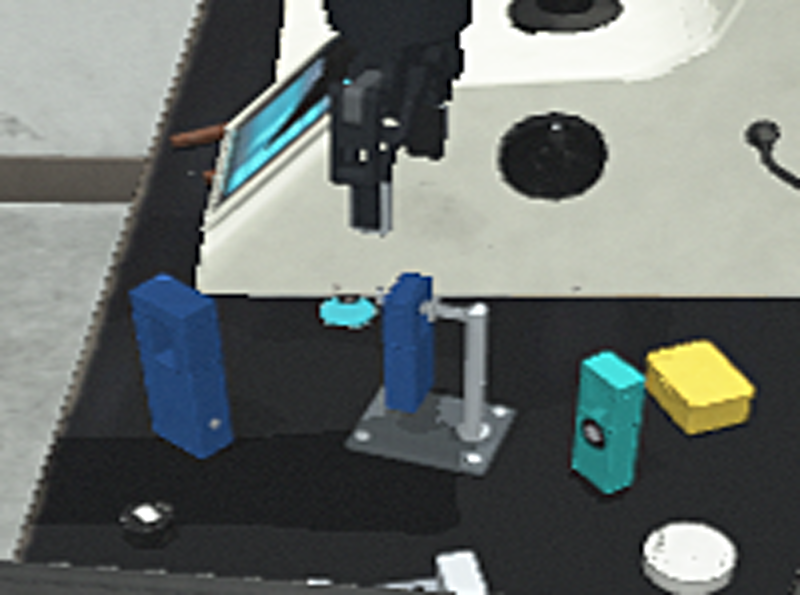

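The side crop shows the open fingers at about (372,200), above the holder at (410,340), with nothing in the way. I'll descend and close.

Emit:
{"method": "arm_command", "body": {
  "rows": [
    [[85,0,-0.02,-0.34,0],[85,0,0,-0.34,0],[85,0,0,-0.34,0],[85,0,0,-0.34,0],[85,0,0,-0.3,0],[50,0,0,0,0],[30,0,0,0,0],[25,0,0,0,0],[25,0,0,0,0],[25,0,0,0,0]]
  ],
  "newtons": 50
}}

```text
t: 3.95
eef_pos: [0.5831, 0.0272, 0.0908]
tool_rot: [0.001, 0.149, 0.989, 0.0]
contact_force: [-0.8, -0.3, 5.9]
gripper_width: 0.394
grasp_force: 49.5
```

Emit:
{"method": "arm_command", "body": {
  "rows": [
    [[25,0,0,0.08,0],[25,0,0,0.08,0],[25,0,0,0.09,0],[25,0,0,0,0],[25,0,0,0,0],[25,0,0,0,0],[25,0,0,0,0],[25,0,0,0,0],[25,0,0,0,0],[25,0,0,0,0]]
  ]
}}

```text
t: 5.2
eef_pos: [0.5824, 0.0272, 0.1047]
tool_rot: [-0.0, 0.148, 0.989, 0.0]
contact_force: [-0.5, -0.3, -1.1]
gripper_width: 0.392
grasp_force: 49.5
```

Emit:
{"method": "arm_command", "body": {
  "rows": [
    [[25,-0.16,0.05,0,0],[25,-0.16,0.05,0,0],[25,-0.16,0.05,0,0],[25,-0.16,0.05,0,0],[25,-0.16,0.05,0,0],[25,0,0,0,0],[25,0,0,0.4,0],[25,0,0,0.4,0],[25,0,0,0.4,0],[25,0,0,0,0]]
  ]
}}

```text
t: 6.45
eef_pos: [0.536, 0.0422, 0.1783]
tool_rot: [0.002, 0.149, 0.989, 0.001]
contact_force: [-0.5, 0.1, -1.5]
gripper_width: 0.389
grasp_force: 49.7
```

```bash
python3 - <<'E'
from h import *
o=get_obs();print(o['eef_pos'],o['q'])
s=snap('side','s2.png')
a=cv2.resize(s[90:260,170:370],None,fx=4,fy=3.5,interpolation=cv2.INTER_CUBIC)[:600];cv2.imwrite('pics/s2c.png',a[:,:,::-1])
E
```

```text
[0.53596117 0.04221263 0.17830439] [-0.59963852  0.33531241  0.49961407  1.9676149  -0.2060339   0.88348087
  1.28005201]
```

View pics/s2c.png

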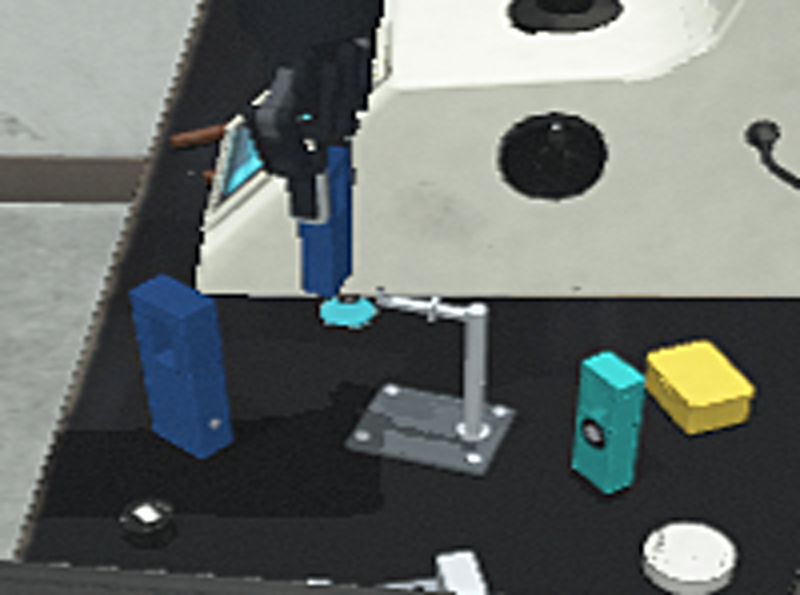

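Holder off the hook, upright in the fingers at (325,220). Moving over the nest with the 29.7° turn.

Emit:
{"method": "arm_command", "body": {
  "rows": [
    [[25,0,0,0.4,0],[25,0,-0.3,0.2,0.72],[25,0.1,-0.47,0,0.72],[25,0.1,-0.5,0,0.72],[25,0.1,-0.5,0,0.72],[25,0.1,-0.5,0,0.72],[25,0.1,-0.5,0,0.72],[25,0.13,-0.5,0,0.72],[25,0.1,-0.3,0,0.72],[25,0.1,-0.15,0,0.72]]
  ]
}}

```text
t: 7.75
eef_pos: [0.5835, -0.1825, 0.211]
tool_rot: [-0.001, -0.11, 0.994, 0.0]
contact_force: [-0.3, -0.1, -1.2]
gripper_width: 0.391
grasp_force: 49.7
```

```bash
python3 - <<'E'
from h import *
o=get_obs();print(o['eef_pos'],o['tool_rot'],o['q'])
q=o['tool_rot'];print('close axis',2*np.degrees(np.arctan2(q[2],q[1]))-90)
t=snap('top','t3.png')
a=cv2.resize(t[130:270,255:455],None,fx=4,fy=4,interpolation=cv2.INTER_CUBIC);cv2.imwrite('pics/t3c.png',a[:,:,::-1])
E
```

```text
[ 0.58345601 -0.18245244  0.21096021] [-1.18884157e-03 -1.09996998e-01  9.93931208e-01  2.77567229e-05] [-0.1478777   0.41950252  0.46358705  1.75847105 -0.2148933   1.0162861
  2.18649825]
close axis 102.63029405265007
```

View pics/t3c.png

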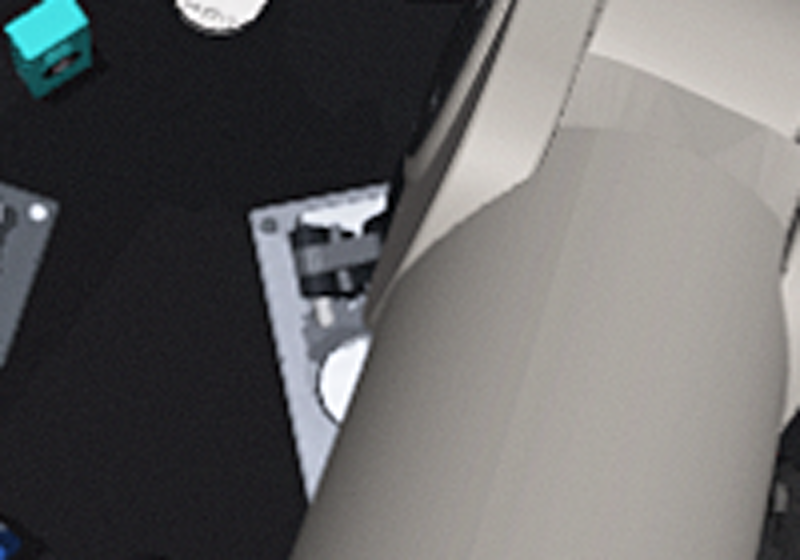

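The arm hides the nest from above, with only the base's left edge visible, so I rely on the measured poses.

Emit:
{"method": "arm_command", "body": {
  "rows": [
    [[25,-0.055,0.03,-0.25,0],[25,0,0,-0.35,0],[25,0,0,-0.35,0],[25,0,0,-0.35,0],[25,0,0,-0.3,0],[25,0,0,-0.2,0],[25,0,0,-0.15,0],[25,0,0,-0.1,0],[25,0,0,-0.05,0],[25,0,0,0,0]]
  ]
}}

```text
t: 9.05
eef_pos: [0.581, -0.1793, 0.0869]
tool_rot: [0.0, -0.11, 0.994, -0.0]
contact_force: [0.7, 0.9, -0.4]
gripper_width: 0.389
grasp_force: 49.7
```

Emit:
{"method": "arm_command", "body": {
  "rows": [
    [[25,-0.01,-0.02,-0.05,0],[25,0,0,-0.05,0],[25,0,0,-0.04,0],[25,0,0,-0.03,0],[25,0,0,-0.02,0],[25,0,0,-0.02,0],[25,0,0,-0.02,0],[25,0,0,0,0],[25,0,0,0,0],[25,0,0,0,0]]
  ]
}}

```text
t: 10.3
eef_pos: [0.5802, -0.1804, 0.0729]
tool_rot: [-0.0, -0.11, 0.994, 0.0]
contact_force: [0.4, 0.5, -1.5]
gripper_width: 0.393
grasp_force: 49.8
```

Free so far, and about at the floor. I'll step down further until contact.

Emit:
{"method": "arm_command", "body": {
  "rows": [
    [[25,0,0,-0.02,0],[25,0,0,-0.02,0],[25,0,0,0,0],[25,0,0,0,0],[25,0,0,0,0],[25,0,0,0,0],[25,0,0,0,0],[25,0,0,0,0],[25,0,0,0,0],[25,0,0,0,0]]
  ]
}}

```text
t: 11.55
eef_pos: [0.5806, -0.1804, 0.0728]
tool_rot: [0.001, -0.11, 0.994, 0.001]
contact_force: [-6.1, 3.4, 18.3]
gripper_width: 0.393
grasp_force: 52.1
```

Seated on the floor at the predicted height. I'll relieve the push, then open a little.

Emit:
{"method": "arm_command", "body": {
  "rows": [
    [[25,0,0,0.03,0],[25,0,0,0,0],[38,0,0,0,0],[44,0,0,0,0],[50,0,0,0,0],[54,0,0,0,0],[54,0,0,0,0],[54,0,0,0.1,0],[54,0,0,0.2,0],[54,0,0,0.3,0]]
  ]
}}

```text
t: 12.8
eef_pos: [0.5802, -0.1804, 0.1093]
tool_rot: [-0.0, -0.11, 0.994, 0.0]
contact_force: [0.2, -0.9, 0.7]
gripper_width: 0.634
grasp_force: 0.0
```

Emit:
{"method": "arm_command", "body": {
  "rows": [
    [[70,0,0,0.5,0],[85,0,0,0.6,-1],[85,0,0,0.6,-1],[85,0,0,0.3,-1],[85,0,0,0,-1],[85,0,0,0,-1],[85,0,0,0,-1],[85,0,0,0,-1],[85,0,0,0,-1],[85,0,0,0,-1]]
  ],
  "newtons": 30
}}

```text
t: 14.05
eef_pos: [0.5804, -0.1805, 0.2298]
tool_rot: [0.001, 0.249, 0.969, 0.0]
contact_force: [0.7, -0.9, -0.5]
gripper_width: 0.994
grasp_force: 0.0
```

```bash
python3 - <<'E'
from h import *
o=get_obs();print(o['eef_pos'],o['q'])
for f in('top0','t1','t3'):
    im=cv2.cvtColor(cv2.imread(f'pics/{f}.png'),cv2.COLOR_BGR2HSV)
    m=cv2.inRange(im,(0,180,120),(6,255,255));m[:,:370]=0;m[:,430:]=0;m[:180]=0;m[260:]=0
    ys,xs=np.nonzero(m);print(f,len(xs),xs.mean() if len(xs) else 0,ys.mean() if len(xs) else 0)
E
```

```text
[ 0.58036591 -0.18049522  0.22975651] [-0.28442512  0.42243704  0.64815184  1.75874905 -0.28918194  1.0557929
  1.53356534]
top0 71 396.71830985915494 214.6338028169014
t1 70 396.74285714285713 214.7
t3 0 0 0
```

Emit:
{"method": "arm_command", "body": {
  "rows": [
    [[85,-0.08,0.45,0,-1],[85,-0.08,0.45,0,-1],[85,-0.08,0.45,0,-1],[85,-0.08,0.45,0,-1],[85,-0.08,0.45,0,-1],[85,-0.08,0.45,0,-1],[85,-0.08,0.45,0,-1],[85,-0.08,0.45,0,-1],[85,0,0,0,-1],[85,0,0,0,-1]]
  ]
}}

```text
t: 15.3
eef_pos: [0.542, 0.0361, 0.2296]
tool_rot: [0.0, 0.606, 0.796, 0.001]
contact_force: [-0.3, -0.2, 0.2]
gripper_width: 0.993
grasp_force: 0.0
```

```bash
python3 - <<'E'
from h import *
o=get_obs();print(o['eef_pos'],o['q']);q=o['tool_rot'];print('close axis',2*np.degrees(np.arctan2(q[2],q[1]))-90)
t=snap('top','t4.png')
im=cv2.cvtColor(t,cv2.COLOR_RGB2HSV)
m=cv2.inRange(im,(0,180,200),(6,255,255));m[:,:370]=0;m[:,430:]=0;m[:180]=0;m[260:]=0
ys,xs=np.nonzero(m);print(len(xs),xs.mean(),ys.mean(),onz('top',xs.mean(),ys.mean(),.098))
m=cv2.inRange(im,(105,120,140),(125,255,255));k,l,s,c=cv2.connectedComponentsWithStats(m)
for i in range(1,k):
    if s[i,4]>25:
        pts=np.array([onz('top',*map(float,p),.107)[:2] for p in np.argwhere(l==i)[:,::-1]],np.float32);print(c[i],cv2.minAreaRect(pts))
cv2.imwrite('pics/t4c.png',cv2.resize(t[150:275,280:440],None,fx=4.7,fy=4.7,interpolation=cv2.INTER_CUBIC)[:,:,::-1])
E
```

```text
[0.54198091 0.03614254 0.22957498] [-0.83892545  0.33530522  0.82591863  1.91478163 -0.29059112  1.01299985
  0.38455722]
close axis 15.440224679821512
60 396.71666666666664 214.85 [ 0.55845474 -0.26203096  0.098     ]
[352.81683168 201.43069307] ((0.5804339647293091, -0.1794053167104721), (0.020307060331106186, 0.033315449953079224), 12.168314933776855)
```

View pics/t4c.png

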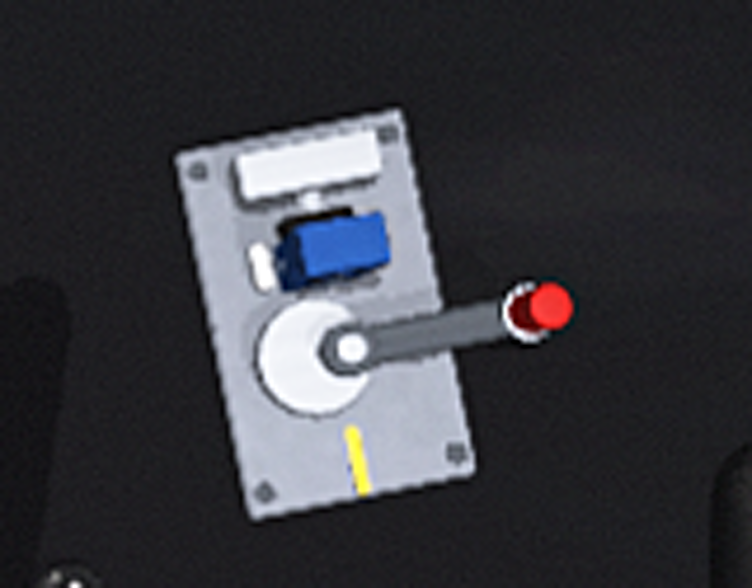

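The holder stands squarely in the nest at (0.580,−0.179), crop (338,245), and lies clear of the cam. Red knob at (550,306) gives (0.5586,−0.262). Going to hover over the knob.

Emit:
{"method": "arm_command", "body": {
  "rows": [
    [[85,0.03,-0.62,0,-0.3],[85,0.03,-0.62,0,-0.3],[85,0.04,-0.62,0,0],[85,0.04,-0.62,0,0],[85,0.04,-0.62,0,0],[85,0.04,-0.62,0,0],[85,0.04,-0.62,0,0],[85,0.02,-0.63,0,0],[85,0,0,-0.3,0],[85,0,0,-0.3,0]]
  ]
}}

```text
t: 16.6
eef_pos: [0.5588, -0.262, 0.1918]
tool_rot: [-0.0, 0.624, 0.782, 0.001]
contact_force: [-0.2, 1.2, -0.2]
gripper_width: 0.997
grasp_force: 0.0
```

Emit:
{"method": "arm_command", "body": {
  "rows": [
    [[85,0,0,-0.4,0],[85,0,0,-0.4,0],[85,0,0,-0.4,0],[85,0,0,-0.4,0],[85,0,0,-0.3,0],[85,0,0,-0.2,0],[60,0,0,-0.03,0],[40,0,0,0,0],[30,0,0,0,0],[26,0,0,0,0]]
  ]
}}

```text
t: 17.85
eef_pos: [0.559, -0.2627, 0.065]
tool_rot: [0.0, 0.624, 0.781, 0.0]
contact_force: [-0.7, -0.2, -0.3]
gripper_width: 0.306
grasp_force: 0.0
```

Emit:
{"method": "arm_command", "body": {
  "rows": [
    [[22,0,0,0,0],[18,0,0,0,0],[14,0,0,0,0],[10,0,0,0,0],[10,0,0,0,0],[10,0,0,0,0],[10,0,0,0,0],[10,0,0,0,0],[10,0,0,0,0],[10,0,0,0,0]]
  ],
  "newtons": 35
}}

```text
t: 19.1
eef_pos: [0.5591, -0.2626, 0.0648]
tool_rot: [0.0, 0.624, 0.781, 0.0]
contact_force: [3.0, 2.0, 5.6]
gripper_width: 0.2
grasp_force: 34.3
```

```bash
python3 - <<'E'
import numpy as np
a=np.radians(-77.4-4.5*np.arange(21));P=75/60*np.c_[np.cos(a),np.sin(a)];print(np.round(np.diff(P,axis=0),3).tolist())
E
```

```text
[[-0.097, -0.018], [-0.098, -0.01], [-0.098, -0.002], [-0.098, 0.005], [-0.097, 0.013], [-0.096, 0.021], [-0.094, 0.028], [-0.092, 0.035], [-0.088, 0.042], [-0.085, 0.049], [-0.081, 0.056], [-0.076, 0.062], [-0.071, 0.068], [-0.065, 0.073], [-0.06, 0.078], [-0.053, 0.082], [-0.047, 0.086], [-0.04, 0.09], [-0.033, 0.093], [-0.025, 0.095]]
```

Emit:
{"method": "arm_command", "body": {
  "rows": [
    [[10,-0.097,-0.018,0,-0.98],[10,-0.098,-0.01,0,-0.98],[10,-0.098,-0.002,0,-0.98],[10,-0.098,0.005,0,-0.98],[10,-0.097,0.013,0,-0.98],[10,-0.096,0.021,0,-0.98],[10,-0.094,0.028,0,-0.98],[10,0,0,0,0],[10,0,0,0,0],[10,0,0,0,0]]
  ]
}}

```text
t: 20.35
eef_pos: [0.5187, -0.2602, 0.0648]
tool_rot: [0.0, 0.812, 0.583, 0.0]
contact_force: [4.8, 2.3, 5.5]
gripper_width: 0.2
grasp_force: 34.3
```

Emit:
{"method": "arm_command", "body": {
  "rows": [
    [[10,-0.092,0.035,0,-0.98],[10,-0.088,0.042,0,-0.98],[10,-0.085,0.049,0,-0.98],[10,-0.081,0.056,0,-0.98],[10,-0.076,0.062,0,-0.98],[10,-0.071,0.068,0,-0.98],[10,-0.065,0.073,0,-0.98],[10,-0.06,0.078,0,-0.98],[10,0,0,0,0],[10,0,0,0,0]]
  ]
}}

```text
t: 21.6
eef_pos: [0.4823, -0.2329, 0.0648]
tool_rot: [0.001, 0.953, 0.304, 0.001]
contact_force: [7.5, -0.6, 2.6]
gripper_width: 0.199
grasp_force: 34.3
```

```bash
python3 -c "
from h import *
o=get_obs();print(o['eef_pos'],o['contact_force'],o['torque'],o['q'])"
```

```text
[ 0.48225961 -0.23289675  0.06479704] [ 7.51847927 -0.57922738  2.55612812] [ 0.10595361 -1.38087942 -0.01043604] [-0.37536393  0.71398214  0.97867619  2.06661648 -0.83789664  0.81982433
  0.16332844]
```

Emit:
{"method": "arm_command", "body": {
  "rows": [
    [[10,-0.053,0.082,0,-0.98],[10,-0.047,0.086,0,-0.98],[10,-0.04,0.09,0,-0.98],[10,-0.033,0.093,0,-0.98],[10,-0.025,0.095,0,-0.98],[10,0,0,0,0],[10,0,0,0,0],[10,0,0,0,0],[10,0,0,0,0],[10,0,0,0,0]]
  ]
}}

```text
t: 22.85
eef_pos: [0.4705, -0.2068, 0.0648]
tool_rot: [0.001, 0.994, 0.113, 0.001]
contact_force: [8.4, -2.2, -0.2]
gripper_width: 0.2
grasp_force: 34.7
```

```bash
python3 - <<'E'
from h import *
from scipy.optimize import least_squares
o=get_obs();print(o['eef_pos'],o['contact_force'],o['tool_rot'])
P=np.array([[.5591,-.2626],[.5187,-.2602],[.4823,-.2329],o['eef_pos'][:2]])
c=least_squares(lambda c:np.hypot(*(P-c).T)-.075,[.5426,-.1893]).x
a=np.degrees(np.arctan2(*(P-c).T[::-1]));print(c,np.hypot(*(P-c).T),a-a[0])
print(np.degrees(np.arctan2(*(P-[.5426,-.1893]).T[::-1]))+77.4)
t=snap('top','t5.png')
cv2.imwrite('pics/t5c.png',cv2.resize(t[150:275,280:440],None,fx=4.7,fy=4.7,interpolation=cv2.INTER_CUBIC)[:,:,::-1])
E
```

```text
[ 0.47051129 -0.20683302  0.06483587] [ 8.41550349 -2.15095631 -0.24529766] [0.00125393 0.99358869 0.1130438  0.00101875]
[ 0.54338058 -0.18932257] [0.07494452 0.07505159 0.07503219 0.07494364] [  0.         -31.30643187 -66.60190996 -88.59559407]
[ 8.59633437e-02 -3.12286785e+01 -6.67311364e+01 -8.89302439e+01]
```

View pics/t5c.png

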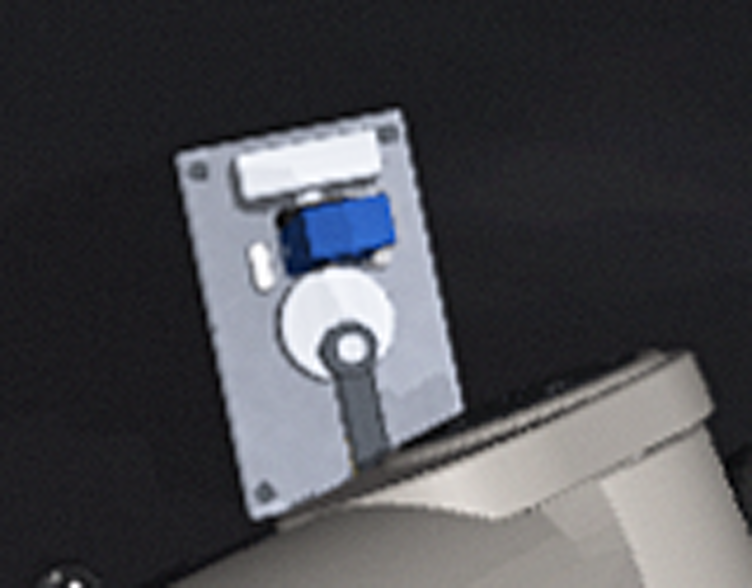

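The holder is pressed against the pad and the lever is almost over the yellow line: a sliver still shows at (352,450), and the circle fit gives about 89°. I'll nudge about 1.2° further and measure the lever's direction in the image.

Emit:
{"method": "arm_command", "body": {
  "rows": [
    [[10,0.005,0.01,0,-0.1],[10,0,0.01,0,-0.1],[10,0,0.008,0,-0.06],[10,0,0,0,0],[10,0,0,0,0],[10,0,0,0,0],[10,0,0,0,0],[10,0,0,0,0],[10,0,0,0,0],[10,0,0,0,0]]
  ]
}}

```text
t: 24.15
eef_pos: [0.4703, -0.2057, 0.0649]
tool_rot: [0.002, 0.995, 0.102, 0.001]
contact_force: [6.9, -3.3, 0.5]
gripper_width: 0.199
grasp_force: 34.8
```

```bash
python3 - <<'E'
from h import *
o=get_obs();print(o['eef_pos'],o['contact_force'])
for c in([.5434,-.1893],[.5426,-.1893]):
    f=lambda p:np.degrees(np.arctan2(p[1]-c[1],p[0]-c[0]));print(f(o['eef_pos'])-f([.5591,-.2626]),f(o['eef_pos'])+167.4)
t=snap('top','t6.png');g=cv2.cvtColor(t,cv2.COLOR_RGB2GRAY).astype(float)
def axis(g,rows,z):
    L=[]
    for v in rows:
        r=g[v,345:372];u=np.arange(345,372);w=np.clip(150-r,0,None)
        if w.sum()>0:L.append(onz('top',(w*u).sum()/w.sum(),float(v),z)[:2])
    L=np.array(L);vx,vy,x,y=cv2.fitLine(L.astype(np.float32),cv2.DIST_HUBER,0,1e-4,1e-5).ravel();return np.degrees(np.arctan2(vy,vx))%180,L[[0,-1]]
print('lever',axis(g,range(232,246),.056))
t0=cv2.imread('pics/t4.png');h=cv2.cvtColor(t0,cv2.COLOR_BGR2HSV);m=cv2.inRange(h,(22,120,120),(35,255,255));m[:,:340]=0;m[:,375:]=0;m[:230]=0
Y=np.array([onz('top',float(u),float(v),.012)[:2] for v,u in np.argwhere(m)],np.float32)
vx,vy,x,y=cv2.fitLine(Y,cv2.DIST_L2,0,1e-4,1e-5).ravel();print('yellow',np.degrees(np.arctan2(vy,vx))%180,x,y)
for c in([.5434,-.1893],[.5426,-.1893]):print('bearing of line centre',np.degrees(np.arctan2(c[1]-y,c[0]-x)))
cv2.imwrite('pics/t6c.png',cv2.resize(t[210:260,330:400],None,fx=11,fy=11,interpolation=cv2.INTER_CUBIC)[:,:,::-1])
E
```

```text
[ 0.47026283 -0.20570954  0.06486633] [ 6.92125748 -3.26235649  0.52825758]
-89.44357867566754 0.04584011947119393
-89.90483859838801 0.18112474533887735
lever (np.float32(41.862167), array([[ 0.526718  , -0.19149739],
       [ 0.50226036, -0.20570445]]))
yellow 10.709323 0.49713245 -0.19942419
bearing of line centre 12.342831
bearing of line centre 12.553179
```

View pics/t6c.png

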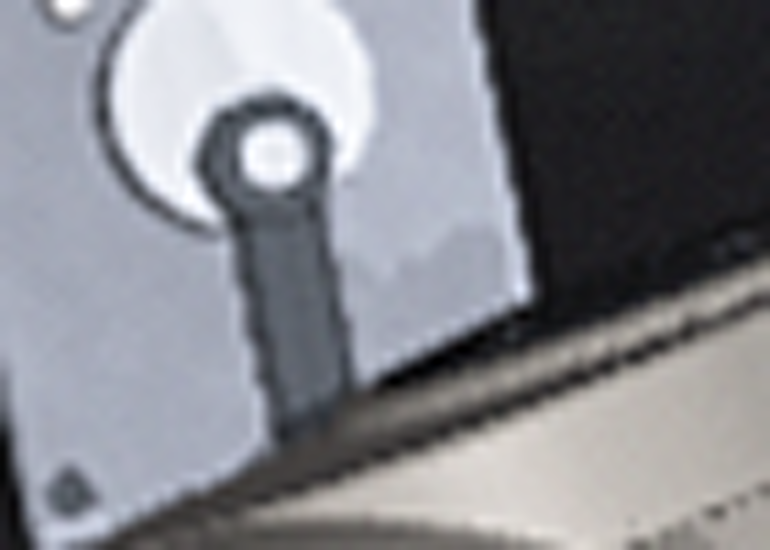

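The lever now fully covers the yellow line and measures 89.4–89.9° from rest. One last 0.3° nudge, then I'll hand in while holding.

Emit:
{"method": "arm_command", "body": {
  "rows": [
    [[10,0,0.007,0,-0.06],[10,0,0,0,0],[10,0,0,0,0],[10,0,0,0,0],[10,0,0,0,0],[10,0,0,0,0],[10,0,0,0,0],[10,0,0,0,0],[10,0,0,0,0],[10,0,0,0,0]]
  ]
}}

```text
t: 25.45
eef_pos: [0.4702, -0.2054, 0.0649]
tool_rot: [0.002, 0.995, 0.1, 0.001]
contact_force: [7.1, -2.8, 0.1]
gripper_width: 0.2
grasp_force: 34.8
```

```bash
python3 -c "
from h import *
o=get_obs();print(o['eef_pos'],o['contact_force']);print(job.hand_in())"
```

```text
[ 0.47021211 -0.20535713  0.06487206] [ 7.0749937  -2.81498525  0.0579505 ]
the job is handed in; nothing more can be done
None
```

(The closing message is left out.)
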